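# Unstack washed funnels onto their drip mats

## Task

The four washed funnels were left stacked in pairs and will not dry like that. Take both stacks apart and stand each funnel mouth down, flat and centred, on the drip mat of its own colour. Leave the beaker and the capped jar where they are.

Things in the scene. Friction and masses are not known exactly. Their poses are not given: they have to be found in the camera images.
- funnel_blue: blue plastic long-stem funnel, mouth down, stem straight up, 95 mm tall, 60 g. Mouth 96 mm wide; flat ledge (68-90 mm wide) 14 mm up; cone narrows to 16 mm wide at 50 mm up; stem 16 to 13 mm wide from 50 to 95 mm up. Starts on the table as the lower of a stack of two, under the pink or the white funnel: take it by the stem once bare. Origin: centre of its underside; z up; yaw means nothing
- funnel_green: green plastic long-stem funnel, mouth down, stem straight up, 95 mm tall, 60 g. Mouth 96 mm wide; flat ledge (68-90 mm wide) 14 mm up; cone narrows to 16 mm wide at 50 mm up; stem 16 to 13 mm wide from 50 to 95 mm up. Starts on the table as the lower of a stack of two, under the pink or the white funnel: take it by the stem once bare. Origin: centre of its underside; z up; yaw means nothing
- funnel_pink: pink hollow plastic powder funnel, mouth down, stem up, 86 mm tall, 50 g. Mouth 80 mm wide; cone narrows to 27 mm wide at 42 mm up; open stem 27 to 25 mm wide from 42 to 86 mm up. Starts as the upper of a stack of two, resting loosely on the ledge of the blue or green one, whose stem is inside its own (3 mm play): lift straight up 85 mm to clear. Origin: centre of its underside; z up; yaw means nothing
- funnel_white: white hollow plastic powder funnel, mouth down, stem up, 86 mm tall, 50 g. Mouth 80 mm wide; cone narrows to 27 mm wide at 42 mm up; open stem 27 to 25 mm wide from 42 to 86 mm up. Starts as the upper of a stack of two, resting loosely on the ledge of the blue or green one, whose stem is inside its own (3 mm play): lift straight up 85 mm to clear. Origin: centre of its underside; z up; yaw means nothing
- mat_blue: round flat drip mat, blue, 120 mm across, 6 mm thick, fixed on the table, empty at the start. Origin: centre of its underside, z up
- mat_green: round flat drip mat, green, 120 mm across, 6 mm thick, fixed on the table, empty at the start. Origin: centre of its underside, z up
- mat_pink: round flat drip mat, pink, 120 mm across, 6 mm thick, fixed on the table, empty at the start. Origin: centre of its underside, z up
- mat_white: round flat drip mat, white, 120 mm across, 6 mm thick, fixed on the table, empty at the start. Origin: centre of its underside, z up
- beaker: small clear glass beaker standing open on the table, empty, 68 mm across, 85 mm tall, a bystander to leave alone. Origin: centre of its underside, z up
- vial: small amber glass jar with a red cap, standing on the table, 36 mm across, 70 mm tall, a bystander to leave alone. Origin: centre of its underside, z up
Mind the look-alikes: they are no part of the job. Leave any brown look-alike of the funnel_white alone.

How it is judged:
At the end, for the whole second after the job is handed in: Each of the blue, green, pink and white funnels stands mouth down on the mat of its own colour, its centre within 12 mm of the mat's centre, its mouth's edge flat on the mat (height within about 4 mm, tilt under 0.12 rad), released and at rest (horizontal distance between funnel_blue and mat_blue below 0.012 m and z of funnel_blue in the frame of mat_blue between 0.003 and 0.01 m and angle between each of funnel_blue, funnel_green, funnel_pink, funnel_white's own z axis and vertical below 0.12 rad and linear speed of each of funnel_blue, funnel_green, funnel_pink, funnel_white below 0.02 m/s and contact force between each of funnel_blue, funnel_green, funnel_pink, funnel_white and the fingers below 0.05 N and horizontal distance between funnel_green and mat_green below 0.012 m and z of funnel_green in the frame of mat_green between 0.003 and 0.01 m and horizontal distance between funnel_pink and mat_pink below 0.012 m and z of funnel_pink in the frame of mat_pink between 0.003 and 0.01 m and horizontal distance between funnel_white and mat_white below 0.012 m and z of funnel_white in the frame of mat_white between 0.003 and 0.01 m); the robot touches nothing.
It fails at once if the beaker or the capped jar is shifted by more than 25 mm (distance of any of beaker, vial from where it was at the start of the episode above 0.025 m).
It fails at once if a funnel is tipped over (angle between any of funnel_blue, funnel_green, funnel_pink, funnel_white's own z axis and vertical above 0.7 rad).
It also fails if it takes over 96 s, if anything falls off the work surface, if the arm or the gripper's body presses on something with over 40 N, if the wrist force passes 120 N, or if a joint passes its speed limit or range.

## Robot

A 7-joint arm with a two-finger parallel gripper is mounted at the origin on the work surface. World frame = base frame: x ahead of the robot, y to its left, z up, the work surface at z = 0. Lengths are in m, angles in rad, forces in N, time in s.
With the tool pointing down it reaches from about 0.35 to 0.9 m from the base axis. Payload 8.1 kg.
Tool frame: the origin (TCP) lies at the centre of the arm's flange, where the gripper is bolted on; the fingertips stand 178 mm ahead of it and the grasp point (between the pads) lies 159 mm ahead of it; x points along the fingers, z is the direction in which the jaws open and shut, and the axes are right-handed (so a half turn about x gives the same grasp; the last joint's range is limited). The gripper opens to 92 mm and grips with 3 to 60 N. Pads are 19 mm wide; open, the fingers measure 130 mm over their backs; the gripper's body (75 mm by 190 mm) begins 47 mm behind the grasp point.
Start: joints at [1.149, 0.434, 0.025, 1.573, -0.012, 1.134, -0.075], TCP at [0.196, -0.594, 0.405] pointing down, gripper open.
Joint ranges: [-2.62, 2.62], [-0.44, 2.09], [-1.27, 1.32], [0.08, 2.57], [-1.32, 4.46], [0.12, 2], [-2.74, 2.74]. Speed limits (rad/s): [2.22, 2.22, 3.01, 3.01, 3.14, 3.14, 3.14].

## Interface

Orientations are given as a rotation vector (axis times angle).
In Python, from cell import arm, get_image, search_frame, pinpoint gives the robot as it stands.
- The arm moves only by the tool arm_command, never from a script. Its argument "motion" is a list of rows, each a list of 7 numbers: the finger opening in mm, from 0 to 91.8, then the shift along the tool's x, y, z in mm, then the turn, a rotation vector about the tool's x, y, z in degrees. In form: [[fingers, x, y, z, ax, ay, az], ...]. A call has 1 to 5 rows; each row shifts and turns the commanded pose from where the row before left it, along the tool's axes as they then stand; what a row does not reach is not made up. A row lasts 1/8 s, in which the tool goes at most 62.5 mm and 10.7 degrees, less where a joint would pass 70% of its speed; a pose out of reach is approached as far as the arm can. A call with a gripper value outside its range is refused whole. The fingers move at their own pace and stop on an object; "newtons" is the grip in N (left out, the last holds). Time passes only in rows, so rows that do not move let the fingers close. It gives the time, the measured TCP pose, the force and the opening at its end, in the units of the state.
- arm.observe(): the state, without advancing time (a new reading comes with each control period).
- get_image(name): name is "scene" or "top" or "wrist"; returns a dict with "frame" (420x560x3 uint8, red, green, blue), "range_z" (420x560 float32, m along the optical axis (not along the pixel's ray), 0 where there is no reading), "K" (3x3 intrinsics, pixels), "origin" and "rotation" of the camera in the world; the wrist camera has in their place "tool_from_camera" (4x4, takes a point from camera to tool coordinates, whose origin is the TCP and whose axes are the tool frame's). Camera axes: x right, y down, z forward; pixel columns grow to the right and rows downward; lengths in m; the calibration is good to about 2 mm. A picture is of the moment at which its call begins: read the wrist's pose just before it.
- arm.sign_off(): hands the job in, once; it reports no verdict.
Trained networks look in the newest picture that a camera, given by its name, has taken for a name from the list of things; names that differ only in an ending like _2 or _b are one class to them, and where a whole thing is asked for, a point or a joint stands for the part that bears it (a point fixed in the world has none). Each returns a list of dicts, best first, with "p" (0 to 1); they miss things now and then, are a little off and sometimes report something else, mostly with a low value. They report only what shows in the picture. A call takes as long as a camera call. They do not tell look-alikes from the thing itself.
- search_frame(camera, target): "point" ([x, y, z] in m, in world coordinates, good to about 4 mm: the middle of the surface that is visible of it).
- pinpoint(camera, target): "point" ([x, y, z] in m, in world coordinates, good to about 4 mm: a listed point, or the origin of a listed thing).
The state is a dict: "clock": time; "joints": joint angles; "dq": joint speeds; "joint_efforts": joint torques, N m; "position": TCP position; "ee_rot": TCP orientation; "force": force on the tool from outside, world axes, zero at the start; "ft_torque": the same for the moment, N m; "width": opening from 0.0 (shut) to 1.0 (fully open).
Only numpy, scipy, OpenCV 4.12 (cv2) and the standard library are available. Lean on these libraries where they do the work, as an engineer would, in place of code of your own. Each camera call takes 0.05 s, during which the arm holds its last target. There are 200 camera calls.

## Working session

There is one attempt and no reset: what is moved stays moved. The work goes in short steps, Python scripts to look and compute and a tool call to move; the robot and the scene stay as the last step left them, time stands still between calls to the robot, and variables do not carry over. Pictures are saved under pics/ and viewed, about 12 in all and at most 16, crops included, and the job is handed in when it is done.

Besides the shell and the picture viewer there is one more tool, called after "Emit:" as name([rows], argument=value, ...), one row to a line, values as JSON. arm_command: Moves the arm, as the interface text tells. Its arguments: {"type":"object","properties":{"motion":{"type":"array"},"newtons":{"type":"number"}},"required":["motion"]}

```bash
ls; mkdir -p pics
cat > h.py <<'E'
import numpy as np, cv2
from cell import arm, get_image, search_frame, pinpoint
def world(im,u,v):
    z=im["range_z"][v,u]; K=im["K"]
    p=np.array([(u-K[0][2])/K[0][0]*z,(v-K[1][2])/K[1][1]*z,z])
    return np.array(im["rotation"])@p+np.array(im["origin"])
def cloud(im):
    z=im["range_z"]; K=np.array(im["K"]); v,u=np.mgrid[:z.shape[0],:z.shape[1]]
    p=np.stack([(u-K[0,2])/K[0,0]*z,(v-K[1,2])/K[1,1]*z,z],-1)
    return p@np.array(im["rotation"]).T+np.array(im["origin"])
def save(im,n): cv2.imwrite("pics/"+n,cv2.cvtColor(im["frame"],cv2.COLOR_RGB2BGR))
E
python3 - <<'E'
from h import *
s=arm.observe(); print(s)
for c in("top","scene"):
    im=get_image(c); save(im,c+"1.png"); print(c,np.round(im["origin"],3),np.round(im["rotation"],2).tolist(),im["K"][0][0])
    for n in "funnel_blue funnel_green funnel_pink funnel_white mat_blue mat_green mat_pink mat_white beaker vial".split():
        print(n,[(np.round(d["point"],3).tolist(),round(d["p"],2)) for d in pinpoint(c,n)][:3])
E
```

```text
pics
{'clock': 0.0, 'joints': array([ 1.14934766,  0.43521153,  0.0249861 ,  1.57408359, -0.01158459,
        1.13403283, -0.07508447]), 'dq': array([-3.09641897e-03,  5.40885139e-04,  7.96288887e-04, -4.55454363e-04,
        5.06451460e-04, -1.38992625e-05,  3.29974884e-04]), 'joint_efforts': array([-4.00571316e-04, -6.67846298e+01,  9.85026062e-01, -3.14454961e+01,
       -6.04950730e-02,  4.27916273e-02,  2.06413902e-04]), 'position': array([ 0.19580771, -0.59328769,  0.40395727]), 'ee_rot': array([ 0.97208685,  1.34472791, -0.97076916]), 'force': array([-0.1737947 ,  0.2454216 , -0.15774246]), 'ft_torque': array([-0.04407899,  0.02914099,  0.00248923]), 'width': 1.0017197193536864}
top [ 0.43  -0.009  1.17 ] [-2.16, 2.2, -0.08] 479.6602242438118
funnel_blue [([0.477, -0.119, 0.001], 0.88), ([0.462, -0.297, 0.002], 0.23)]
funnel_green [([0.475, 0.119, 0.002], 0.97)]
funnel_pink [([0.478, -0.12, 0.014], 0.73)]
funnel_white [([0.331, 0.254, 0.005], 0.9), ([0.474, 0.122, 0.013], 0.58), ([0.335, 0.126, 0.004], 0.56)]
mat_blue [([0.488, 0.32, -0.002], 0.87)]
mat_green [([0.681, -0.206,
[... 214 characters left out ...]
 1.124 -0.123  1.079] [-2.09, -1.65, 0.48] 510.8060610775774
funnel_blue [([0.477, -0.119, -0.001], 0.84)]
funnel_green [([0.472, 0.121, 0.0], 0.74)]
funnel_pink [([0.474, -0.117, 0.012], 0.89)]
funnel_white [([0.332, 0.256, 0.001], 0.87), ([0.47, 0.126, 0.012], 0.66), ([0.338, 0.131, 0.005], 0.61)]
mat_blue [([0.492, 0.321, -0.004], 0.72), ([0.472, 0.121, 0.0], 0.63), ([0.66, 0.193, 0.004], 0.58)]
mat_green [([0.681, -0.207, 0.001], 0.7), ([0.471, 0.121, -0.002], 0.68)]
mat_pink [([0.461, -0.301, -0.001], 0.61)]
mat_white [([0.657, 0.192, 0.002], 0.57), ([0.655, -0.001, -0.0], 0.53)]
beaker [([0.656, -0.001, -0.002], 0.85), ([0.475, -0.121, -0.002], 0.75)]
vial [([0.588, 0.324, 0.0], 0.83)]
```

```bash
sed -i 's/np.array(im\["rotation"\])/rot(im)/; s/^def world/def rot(im): return cv2.Rodrigues(np.array(im["rotation"],float))[0]\ndef world/' h.py; python3 -c "
import cv2
cv2.imwrite('pics/a.png',cv2.imread('pics/top1.png'))"
```

```text
(no output)
```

View pics/top1.png

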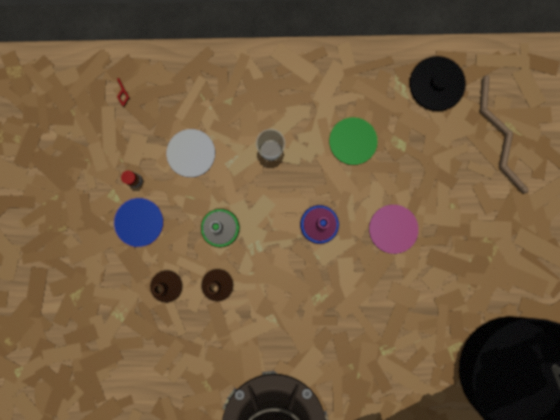

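View pics/scene1.png

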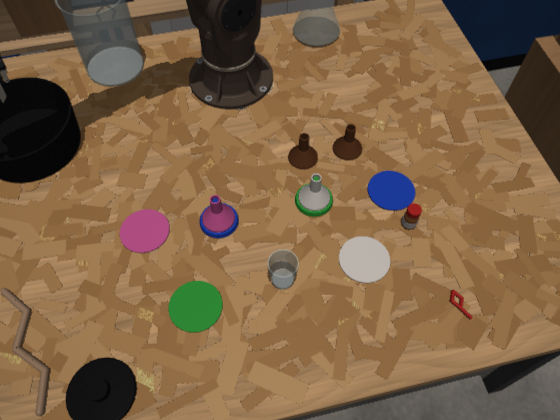

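Top view shows pink-on-blue at (320,224), white-on-green at (220,228), and the brown look-alikes at (166,286) and (217,285). The mats are blue (139,222), white (191,153), green (353,141) and pink (394,229). The beaker is at (270,149) and the vial at (130,178). "White" could be taken for (220,228), (166,286) or (217,285); by the description it is (220,228), on the green ledge. Next: colour measurement and one close crop.

Run:
```python
from h import *
from scipy.spatial.transform import Rotation as R
s=arm.observe(); print(s['position'],R.from_rotvec(s['ee_rot']).as_matrix().round(3).tolist())
for c,seeds in(("top",dict(mat_blue=(139,222),mat_white=(191,153),mat_green=(353,141),mat_pink=(394,229))),("scene",dict(mat_blue=(391,190),mat_white=(364,260),mat_green=(196,306),mat_pink=(145,230)))):
    im=get_image(c); P=cloud(im)
    hsv=cv2.cvtColor(im["frame"],cv2.COLOR_RGB2LAB).astype(float)
    for n,(u,v) in seeds.items():
        m=(np.linalg.norm((hsv-hsv[v-3:v+4,u-3:u+4].mean((0,1)))*[.5,1,1],axis=2)<18).astype(np.uint8)
        _,l,st,_=cv2.connectedComponentsWithStats(m); k=l[v,u]; q=P[l==k]
        cn,_=cv2.findContours((l==k).astype(np.uint8),0,1); h=max(cn,key=cv2.contourArea)[:,0]
        (x,y),r=cv2.minEnclosingCircle(q[:,:2].astype(np.float32))
        print(c,n,np.round(q.mean(0),3),round(x,3),round(y,3),round(r,3))
    for n,(x,y) in dict(PB=(.477,-.119),WG=(.473,.121)).items():
        near=np.hypot(P[...,0]-x,P[...,1]-y)<.07
        for lo,hi in((.006,.02),(.06,.09),(.09,.105)):
            q=P[near&(P[...,2]>lo)&(P[...,2]<hi)]
            if len(q): 
                cc,r=cv2.minEnclosingCircle(q[:,:2].astype(np.float32)); print(c,n,lo,len(q),np.round(q.mean(0),4),np.round(cc,4),round(r,4))
    if c=="top":
        f=cv2.cvtColor(im["frame"],cv2.COLOR_RGB2BGR)[190:310,130:370]; cv2.imwrite("pics/crop.png",cv2.resize(f,None,fx=3.3,fy=3.3,interpolation=2))
```

```text
[ 0.19588235 -0.59351843  0.40473559] [[0.0, 0.95, 0.313], [-0.0, 0.313, -0.95], [-1.0, -0.0, 0.0]]
top mat_blue [0.486 0.32  0.01 ] 0.468 0.184 0.196
top mat_white [0.654 0.193 0.01 ] 0.562 0.117 0.183
top mat_green [ 0.677 -0.206  0.009] 0.575 -0.127 0.188
top mat_pink [ 0.459 -0.297  0.011] 0.45 -0.182 0.175
top PB 0.006 382 [ 0.4742 -0.1145  0.0134] [ 0.4777 -0.1191] 0.0695
top PB 0.06 39 [ 0.474  -0.1164  0.0774] [ 0.4741 -0.1177] 0.0125
top PB 0.09 72 [ 0.4746 -0.119   0.0981] [ 0.4752 -0.1194] 0.0127
top WG 0.006 408 [0.47   0.1185 0.0134] [0.4741 0.1213] 0.0677
top WG 0.06 41 [0.4704 0.119  0.0771] [0.4698 0.1198] 0.0128
top WG 0.09 79 [0.4699 0.1212 0.0984] [0.4707 0.1217] 0.0126
scene mat_blue [0.493 0.321 0.005] 0.782 0.115 0.417
scene mat_white [0.662 0.192 0.008] 0.861 0.048 0.314
scene mat_green [ 0.684 -0.207  0.008] 0.872 -0.169 0.256
scene mat_pink [ 0.466 -0.298  0.008] 0.763 -0.217 0.373
scene PB 0.006 349 [ 0.4974 -0.1187  0.0125] [ 0.4804 -0.1179] 0.0475
scene PB 0.06 98 [ 0.4844 -0.1179  0.0771] [ 0.4797 -0.1178] 0.0132
scene PB 0.09 80 [ 0.4785 -0.118   0.0953] [ 0.4788 -0.1177] 0.0131
scene WG 0.006 344 [0.4932 0.1172 0.0122] [0.4752 0.123 ] 0.0482
scene WG 0.06 90 [0.4807 0.1206 0.0758] [0.4755 0.123 ] 0.0131
scene WG 0.09 83 [0.475  0.1233 0.0949] [0.474  0.1223] 0.0135
```

View pics/crop.png

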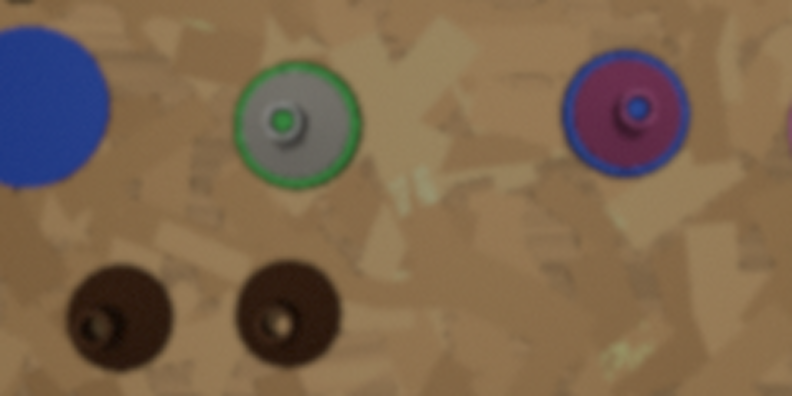

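The crop confirms a white funnel on the green one at (283,121) and a pink one on the blue at (636,108). The browns are free-standing at (100,325) and (280,320). Moving to pink/blue first.

Emit:
arm_command([
  [91.8,0,0,0,9.1,0,0],
  [91.8,0,0,0,9.1,0,0],
  [91.8,0,28,-47,0,0,0],
  [91.8,0,28,-47,0,0,0],
  [91.8,0,28,-47,0,0,0],
], newtons=10)

```text
clock: 1.82
position: [0.2805, -0.4509, 0.4048]
ee_rot: [1.208, 1.209, -1.208]
force: [2.2, 0.2, 0.1]
width: 0.999
```

Emit:
arm_command([
  [91.8,0,28,-47,0,0,0],
  [91.8,0,28,-47,0,0,0],
  [91.8,0,28,-47,0,0,0],
  [91.8,0,28,-47,0,0,0],
  [91.8,0,28,-47,0,0,0],
])

```text
clock: 2.45
position: [0.4201, -0.2157, 0.4051]
ee_rot: [1.209, 1.209, -1.208]
force: [0.9, -0.0, 0.8]
width: 0.999
```

Emit:
arm_command([
  [91.8,0,28,-47,0,0,0],
  [91.8,0,28,-47,0,0,0],
  [91.8,0,0,0,0,0,0],
])

```text
clock: 2.82
position: [0.4772, -0.1189, 0.4049]
ee_rot: [1.205, 1.213, -1.201]
force: [0.1, -1.4, -0.4]
width: 1.0
```

```bash
cat >> h.py <<'E'
from scipy.spatial.transform import Rotation as R
def wcloud():
    s=arm.observe(); im=get_image("wrist"); T=np.array(im["tool_from_camera"])
    z=im["range_z"]; K=np.array(im["K"]); v,u=np.mgrid[:z.shape[0],:z.shape[1]]
    p=np.stack([(u-K[0,2])/K[0,0]*z,(v-K[1,2])/K[1,1]*z,z],-1)@T[:3,:3].T+T[:3,3]
    P=p@R.from_rotvec(s["ee_rot"]).as_matrix().T+s["position"]; P[z==0]=np.nan
    return im,P,s
def slices(P,x,y,bands,r=.07):
    near=np.hypot(P[...,0]-x,P[...,1]-y)<r
    for lo,hi in bands:
        q=P[near&(P[...,2]>lo)&(P[...,2]<hi)]
        if len(q)>5:
            c,rr=cv2.minEnclosingCircle(q[:,:2].astype(np.float32)); print((lo,hi),len(q),np.round(q.mean(0),4),np.round(c,4),round(rr,4))
E
python3 - <<'E'
from h import *
im,P,s=wcloud(); save(im,"w1.png"); print(s["position"])
slices(P,.477,-.118,((.006,.02),(.06,.09),(.09,.11)))
for n in("funnel_pink","funnel_blue"): print(n,[(np.round(d["point"],4),round(d["p"],2)) for d in pinpoint("wrist",n)][:2])
E
```

```text
[ 0.47715971 -0.11894125  0.40492955]
(0.006, 0.02) 1376 [ 0.4859 -0.1193  0.0135] [ 0.4758 -0.1199] 0.0477
(0.06, 0.09) 257 [ 0.4803 -0.1201  0.078 ] [ 0.4781 -0.1201] 0.013
(0.09, 0.11) 510 [ 0.4762 -0.1198  0.0976] [ 0.4758 -0.1199] 0.0127
funnel_pink []
funnel_blue [(array([ 4.773e-01, -1.172e-01, -2.000e-04]), 0.6)]
```

View pics/w1.png

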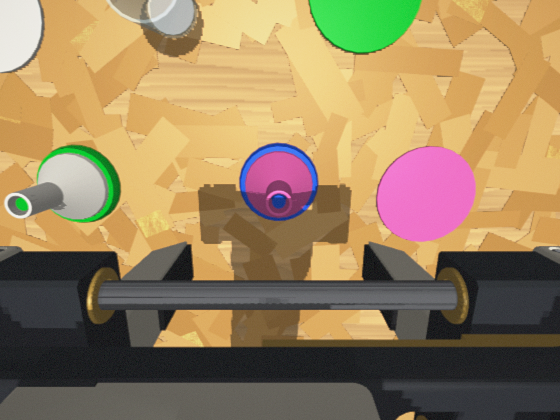

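The wrist view shows pink-on-blue centred at (279,200) between the jaws, with the pink mat at (426,194) and white/green at (78,183). Stem axis is at (0.476,-0.120). Descending 160 mm and gripping.

Emit:
arm_command([
  [91.8,40,-1,1,0,0,0],
  [91.8,40,0,0,0,0,0],
  [91.8,40,0,0,0,0,0],
  [91.8,40,0,0,0,0,0],
  [91.8,0,0,0,0,0,0],
])

```text
clock: 3.6
position: [0.4727, -0.1255, 0.2428]
ee_rot: [1.208, 1.213, -1.214]
force: [0.0, 0.1, 0.2]
width: 1.004
```

Emit:
arm_command([
  [20,0,0,0,0,0,0],
  [20,0,0,0,0,0,0],
  [20,0,0,0,0,0,0],
  [20,0,0,0,0,0,0],
  [20,0,0,0,0,0,0],
], newtons=10)

```text
clock: 4.22
position: [0.4744, -0.1242, 0.245]
ee_rot: [1.208, 1.209, -1.208]
force: [0.1, 0.1, -0.3]
width: 0.504
```

Emit:
arm_command([
  [20,0,0,0,0,0,0],
  [20,0,0,0,0,0,0],
  [20,0,0,0,0,0,0],
  [20,0,0,0,0,0,0],
  [20,0,0,0,0,0,0],
])

```text
clock: 4.85
position: [0.4744, -0.1242, 0.2447]
ee_rot: [1.208, 1.21, -1.208]
force: [0.0, 0.5, 0.4]
width: 0.279
```

Emit:
arm_command([
  [20,-15,0,0,0,0,0],
  [20,-25,0,0,0,0,0],
  [20,-25,0,0,0,0,0],
  [20,-25,0,0,0,0,0],
  [20,-30,0,0,0,0,0],
])

```text
clock: 5.48
position: [0.474, -0.1243, 0.3664]
ee_rot: [1.208, 1.209, -1.208]
force: [0.4, -0.4, -1.2]
width: 0.281
```

Emit:
arm_command([
  [20,0,0,0,0,0,0],
  [20,0,0,0,0,0,0],
])

```text
clock: 5.72
position: [0.474, -0.1243, 0.3648]
ee_rot: [1.208, 1.209, -1.209]
force: [-1.1, -0.2, -1.1]
width: 0.283
```

Run:
```python
from h import *
im,P,s=wcloud(); save(im,"w2.png"); print(s["position"],s["width"]*91.8,s["force"])
slices(P,.476,-.120,((.006,.02),(.04,.08),(.085,.098)))
```

```text
[ 0.47403283 -0.12430194  0.36482622] 26.008284572242186 [-1.07441585 -0.15101988 -1.05836378]
(0.006, 0.02) 1799 [ 0.5039 -0.1207  0.0139] [ 0.4789 -0.1216] 0.0476
```

View pics/w2.png

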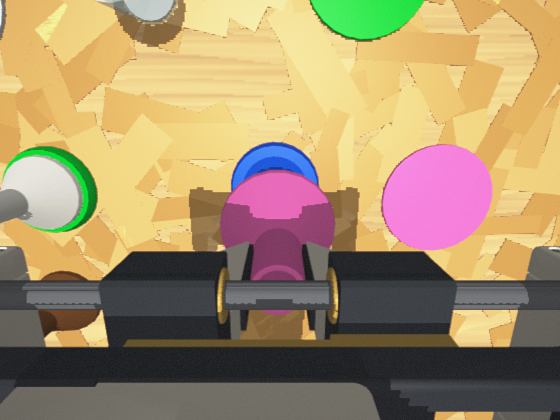

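Pink is in hand and upright, at (277,220), clear of the blue funnel at (275,170). Measuring the pink mat from here.

```bash
cat >> h.py <<'E'
def mat(im,P,u,v,name=""):
    L=cv2.cvtColor(im["frame"],cv2.COLOR_RGB2LAB).astype(float)
    m=(np.linalg.norm((L-L[v-3:v+4,u-3:u+4].mean((0,1)))*[.5,1,1],axis=2)<22).astype(np.uint8)
    l=cv2.connectedComponents(m)[1]; q=P[l==l[v,u]]; q=q[np.isfinite(q[:,0])]
    q=q[np.linalg.norm(q[:,:2]-np.median(q[:,:2],0),axis=1)<.075]
    c,r=cv2.minEnclosingCircle(q[:,:2].astype(np.float32)); print(name,np.round(q.mean(0),4),np.round(c,4),round(r,4))
E
python3 - <<'E'
from h import *
im,P,s=wcloud(); mat(im,P,437,196,"pink")
E
```

```text
pink [ 0.4635 -0.2994  0.0064] [ 0.4611 -0.2998] 0.0598
```

Emit:
arm_command([
  [20,0,-4,40,0,0,0],
  [20,0,-4,45,0,0,0],
  [20,0,-3,45,0,0,0],
  [20,0,-3,45,0,0,0],
  [20,0,0,0,0,0,0],
])

```text
clock: 6.45
position: [0.4591, -0.3031, 0.3636]
ee_rot: [1.211, 1.208, -1.215]
force: [0.1, 0.1, -0.5]
width: 0.279
```

Emit:
arm_command([
  [20,40,0,0,0,0,0],
  [20,40,0,0,0,0,0],
  [20,30,0,0,0,0,0],
  [20,0,0,0,0,0,0],
  [20,0,0,0,0,0,0],
])

```text
clock: 7.08
position: [0.461, -0.2989, 0.2555]
ee_rot: [1.208, 1.21, -1.208]
force: [1.1, -1.0, -0.2]
width: 0.279
```

Emit:
arm_command([
  [20,10,0,0,0,0,0],
  [20,7,0,0,0,0,0],
  [20,2,0,0,0,0,0],
  [20,0,0,0,0,0,0],
  [20,0,0,0,0,0,0],
])

```text
clock: 7.7
position: [0.4606, -0.2992, 0.2362]
ee_rot: [1.209, 1.209, -1.208]
force: [-1.9, 1.9, 6.0]
width: 0.284
```

Emit:
arm_command([
  [50,0,0,0,0,0,0],
  [50,0,0,0,0,0,0],
  [60,0,0,0,0,0,0],
  [91.8,-10,0,0,0,0,0],
  [91.8,-50,0,0,0,0,0],
])

```text
clock: 8.32
position: [0.4597, -0.2988, 0.2945]
ee_rot: [1.208, 1.215, -1.211]
force: [0.4, -0.5, 0.1]
width: 0.774
```

Emit:
arm_command([
  [91.8,-50,0,0,0,0,0],
  [91.8,-50,0,0,0,0,0],
  [91.8,0,0,0,0,0,0],
  [91.8,0,0,0,0,0,0],
])

```text
clock: 8.82
position: [0.4603, -0.2991, 0.3958]
ee_rot: [1.208, 1.21, -1.208]
force: [0.1, 0.1, 0.0]
width: 0.999
```

Run:
```python
from h import *
im,P,s=wcloud(); save(im,"w3.png"); print(s["position"])
slices(P,.461,-.2995,((.004,.008),(.015,.03),(.06,.08),(.085,.1)))
print("blue"); slices(P,.478,-.122,((.006,.02),(.04,.08),(.085,.1)))
```

```text
[ 0.46025894 -0.29908662  0.39576276]
(0.004, 0.008) 4404 [ 0.464  -0.3002  0.0063] [ 0.4612 -0.3   ] 0.06
(0.015, 0.03) 1367 [ 0.4697 -0.2999  0.0221] [ 0.4618 -0.3001] 0.038
(0.06, 0.08) 212 [ 0.4638 -0.2999  0.0703] [ 0.4639 -0.2998] 0.0127
(0.085, 0.1) 318 [ 0.4625 -0.2997  0.0917] [ 0.4619 -0.2999] 0.0127
blue
(0.006, 0.02) 2998 [ 0.4802 -0.1313  0.0141] [ 0.4757 -0.1227] 0.0476
(0.04, 0.08) 709 [ 0.4773 -0.1276  0.0526] [ 0.4756 -0.1223] 0.0162
(0.085, 0.1) 264 [ 0.476  -0.124   0.0932] [ 0.4758 -0.1224] 0.0072
```

View pics/w3.png

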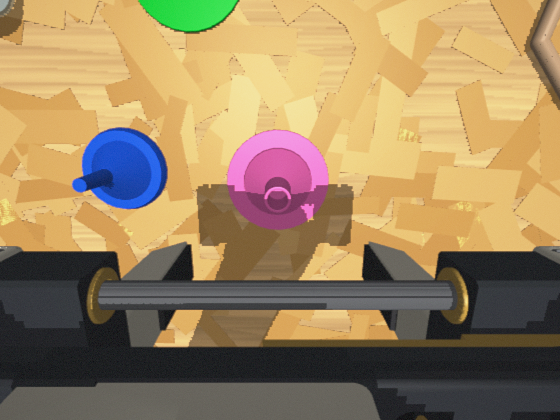

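Pink stands on its mat within about 1 mm (stem at pixel (277,198)). Next is blue at (0.4757,-0.1224).

Emit:
arm_command([
  [91.8,0,4,-44,0,0,0],
  [91.8,0,4,-44,0,0,0],
  [91.8,0,4,-44,0,0,0],
  [91.8,0,4,-45,0,0,0],
  [91.8,0,0,0,0,0,0],
])

```text
clock: 9.5
position: [0.4764, -0.1185, 0.3945]
ee_rot: [1.204, 1.216, -1.205]
force: [0.6, -1.0, -0.4]
width: 1.0
```

Emit:
arm_command([
  [91.8,40,0,0,0,0,0],
  [70,40,0,0,0,0,0],
  [60,40,0,0,0,0,0],
  [50,0,0,0,0,0,0],
  [50,0,0,0,0,0,0],
])

```text
clock: 10.12
position: [0.4766, -0.1227, 0.2764]
ee_rot: [1.209, 1.209, -1.209]
force: [0.2, -0.1, 0.8]
width: 0.619
```

Emit:
arm_command([
  [50,20,0,0,0,0,0],
  [40,19,0,0,0,0,0],
  [10,0,0,0,0,0,0],
  [10,0,0,0,0,0,0],
  [10,0,0,0,0,0,0],
])

```text
clock: 10.75
position: [0.4768, -0.1223, 0.2379]
ee_rot: [1.209, 1.208, -1.207]
force: [0.6, 0.5, 0.9]
width: 0.158
```

Emit:
arm_command([
  [8,0,0,0,0,0,0],
  [8,0,0,0,0,0,0],
  [8,0,0,0,0,0,0],
  [8,0,0,0,0,0,0],
  [8,0,0,0,0,0,0],
])

```text
clock: 11.38
position: [0.4769, -0.1223, 0.2378]
ee_rot: [1.209, 1.208, -1.207]
force: [-1.0, -0.9, 8.2]
width: 0.152
```

Emit:
arm_command([
  [8,-20,0,0,0,0,0],
  [8,-30,0,0,0,0,0],
  [8,-45,0,0,0,0,0],
  [8,-45,0,0,0,0,0],
  [8,0,0,0,0,0,0],
])

```text
clock: 12.0
position: [0.4773, -0.1223, 0.3804]
ee_rot: [1.211, 1.204, -1.204]
force: [0.1, 0.6, -1.7]
width: 0.152
```

Run:
```python
from h import *
im,P,s=wcloud(); save(im,"w4.png"); print(s["position"],s["width"]*91.8)
slices(P,s["position"][0],s["position"][1],((.1,.16),(.16,.2)))
```

```text
[ 0.47733001 -0.12225597  0.38035349] 13.937472403583872
(0.1, 0.16) 5321 [ 0.5003 -0.1232  0.1561] [ 0.4772 -0.1234] 0.0479
(0.16, 0.2) 4514 [ 0.4911 -0.1233  0.1737] [ 0.4778 -0.1235] 0.0321
```

View pics/w4.png

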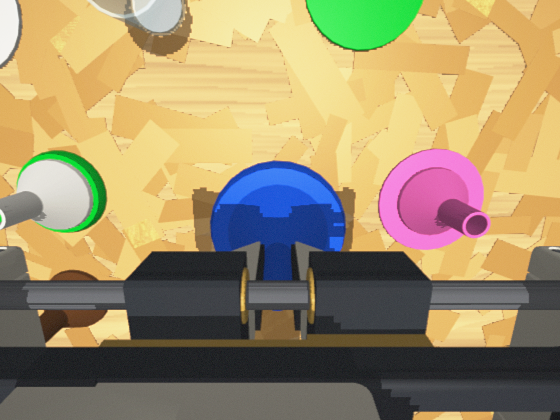

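Blue is held upright and centred in the jaws at (278,215), bottom about 142 mm up. Carrying it to the blue mat.

Emit:
arm_command([
  [8,0,1,-35,0,0,0],
  [8,0,2,-50,0,0,0],
  [8,0,2,-50,0,0,0],
  [8,0,2,-50,0,0,0],
  [8,0,2,-50,0,0,0],
])

```text
clock: 12.68
position: [0.4845, 0.1141, 0.3754]
ee_rot: [1.207, 1.211, -1.21]
force: [0.8, -0.6, -0.9]
width: 0.152
```

Emit:
arm_command([
  [8,0,1,-50,0,0,0],
  [8,0,1,-50,0,0,0],
  [8,0,1,-35,0,0,0],
  [8,0,0,-15,0,0,0],
  [8,0,0,0,0,0,0],
])

```text
clock: 13.3
position: [0.4877, 0.2629, 0.3757]
ee_rot: [1.206, 1.211, -1.209]
force: [0.5, -0.7, -0.4]
width: 0.151
```

Run:
```python
from h import *
im,P,s=wcloud(); save(im,"w5.png"); print(s["position"],s["width"]*91.8)
slices(P,s["position"][0],s["position"][1],((.1,.16),))
L=im["frame"].astype(int); m=(P[...,2]>.002)&(P[...,2]<.011)&(L[...,2]>L[...,0]+40)
q=P[m]; c,r=cv2.minEnclosingCircle(q[:,:2].astype(np.float32)); print(len(q),c,r)
```

```text
[0.4876843  0.26288471 0.37573562] 13.862392575479973
(0.1, 0.16) 6275 [0.508  0.2619 0.1522] [0.4856 0.2618] 0.0479
5228 (0.48857441544532776, 0.3202430009841919) 0.059765029698610306
```

Emit:
arm_command([
  [8,0,1,-29,0,0,0],
  [8,0,1,-29,0,0,0],
  [8,0,0,0,0,0,0],
  [8,40,0,0,0,0,0],
  [8,40,0,0,0,0,0],
])

```text
clock: 13.98
position: [0.4907, 0.3183, 0.2961]
ee_rot: [1.21, 1.207, -1.21]
force: [0.1, 0.1, -1.1]
width: 0.153
```

Emit:
arm_command([
  [8,30,0,0,0,0,0],
  [8,0,0,0,0,0,0],
  [8,0,0,0,0,0,0],
])

```text
clock: 14.35
position: [0.4906, 0.32, 0.2679]
ee_rot: [1.21, 1.208, -1.208]
force: [0.5, 0.3, 0.2]
width: 0.149
```

Emit:
arm_command([
  [8,12,0,-1,0,0,0],
  [8,8,0,0,0,0,0],
  [8,4,0,0,0,0,0],
  [8,0,0,0,0,0,0],
  [8,0,0,0,0,0,0],
])

```text
clock: 14.98
position: [0.4899, 0.3216, 0.2428]
ee_rot: [1.208, 1.209, -1.209]
force: [-1.2, -2.0, 2.9]
width: 0.149
```

Emit:
arm_command([
  [40,0,0,0,0,0,0],
  [40,0,0,0,0,0,0],
  [50,0,0,0,0,0,0],
  [50,-20,0,0,0,0,0],
  [91.8,-50,0,0,0,0,0],
])

```text
clock: 15.6
position: [0.4893, 0.3212, 0.3113]
ee_rot: [1.204, 1.211, -1.213]
force: [2.0, 0.4, 0.6]
width: 0.609
```

Emit:
arm_command([
  [91.8,-50,0,0,0,0,0],
  [91.8,-40,0,0,0,0,0],
  [91.8,0,0,0,0,0,0],
  [91.8,0,0,0,0,0,0],
])

```text
clock: 16.1
position: [0.4897, 0.3216, 0.4021]
ee_rot: [1.208, 1.21, -1.209]
force: [0.4, -0.6, -0.2]
width: 0.99
```

Run:
```python
from h import *
im,P,s=wcloud(); save(im,"w5.png"); print(s["position"],s["width"]*91.8)
slices(P,.4886,.3202,((.002,.011),(.015,.024),(.06,.09),(.09,.105)))
print("WG");slices(P,.473,.122,((.006,.02),(.06,.09),(.09,.11)))
```

```text
[0.48969096 0.32157622 0.40206373] 90.90362695515911
(0.002, 0.011) 2792 [0.4953 0.3198 0.0061] [0.4886 0.3203] 0.07
(0.015, 0.024) 2571 [0.4922 0.3208 0.0204] [0.4878 0.3207] 0.0468
(0.06, 0.09) 115 [0.4935 0.321  0.0748] [0.4885 0.3206] 0.0079
(0.09, 0.105) 197 [0.489  0.3208 0.1   ] [0.4879 0.3209] 0.0069
WG
(0.006, 0.02) 1429 [0.4817 0.1405 0.0134] [0.4714 0.1225] 0.0477
(0.06, 0.09) 538 [0.4751 0.1302 0.076 ] [0.4719 0.1239] 0.0133
(0.09, 0.11) 719 [0.4717 0.1228 0.0971] [0.4711 0.1223] 0.0132
```

View pics/w5.png

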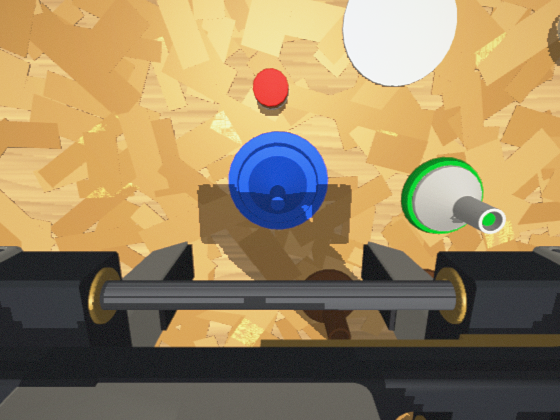

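Blue stands centred on its mat (stem at (278,200)) within 1 mm, and the jar at (270,88) is untouched. White/green is at (443,195), world (0.471,0.1225). Moving there.

Emit:
arm_command([
  [91.8,0,-4,49,0,0,0],
  [91.8,0,-5,50,0,0,0],
  [91.8,0,-5,50,0,0,0],
  [91.8,0,-5,50,0,0,0],
  [91.8,0,0,0,0,0,0],
])

```text
clock: 16.77
position: [0.4708, 0.1185, 0.4013]
ee_rot: [1.21, 1.207, -1.216]
force: [-0.2, 0.7, 0.4]
width: 0.999
```

Emit:
arm_command([
  [91.8,35,0,0,0,0,0],
  [91.8,40,0,0,0,0,0],
  [91.8,20,0,0,0,0,0],
  [91.8,0,0,0,0,0,0],
  [91.8,0,0,0,0,0,0],
])

```text
clock: 17.4
position: [0.4713, 0.1234, 0.308]
ee_rot: [1.208, 1.21, -1.208]
force: [-0.4, -0.3, 0.3]
width: 0.999
```

Aligned to 1 mm. Down 64 mm and grip.

Emit:
arm_command([
  [91.8,32,0,1,0,0,0],
  [70,31,0,0,0,0,0],
  [50,0,0,0,0,0,0],
  [20,0,0,0,0,0,0],
  [20,0,0,0,0,0,0],
])

```text
clock: 18.02
position: [0.4717, 0.122, 0.2462]
ee_rot: [1.21, 1.208, -1.206]
force: [-0.1, -0.3, 0.0]
width: 0.609
```

Emit:
arm_command([
  [20,0,0,0,0,0,0],
  [20,0,0,0,0,0,0],
  [20,0,0,0,0,0,0],
  [20,0,0,0,0,0,0],
  [20,0,0,0,0,0,0],
])

```text
clock: 18.65
position: [0.4712, 0.1218, 0.2448]
ee_rot: [1.209, 1.21, -1.208]
force: [-1.1, -0.6, 2.1]
width: 0.28
```

Emit:
arm_command([
  [20,-15,0,0,0,0,0],
  [20,-25,0,0,0,0,0],
  [20,-25,0,0,0,0,0],
  [20,-25,0,0,0,0,0],
  [20,-30,0,0,0,0,0],
])

```text
clock: 19.27
position: [0.4707, 0.1217, 0.3662]
ee_rot: [1.208, 1.21, -1.208]
force: [0.8, -0.6, 0.0]
width: 0.28
```

Emit:
arm_command([
  [20,0,0,0,0,0,0],
  [20,0,0,0,0,0,0],
])

```text
clock: 19.52
position: [0.4708, 0.1216, 0.3647]
ee_rot: [1.208, 1.21, -1.209]
force: [-0.6, -0.5, -0.6]
width: 0.282
```

Run:
```python
from h import *
im,P,s=wcloud(); save(im,"w6.png"); print(s["position"],s["width"]*91.8)
slices(P,.471,.122,((.006,.02),(.1,.14),(.14,.2)))
x=P[...,0];m=(abs(P[...,2]-.006)<.003)&(im["frame"].min(2)>200)&(np.hypot(x-.657,P[...,1]-.192)<.08)
c,r=cv2.minEnclosingCircle(P[m][:,:2].astype(np.float32)); print("matwhite",m.sum(),c,r)
```

```text
[0.47080143 0.12163499 0.36472274] 25.844759069322183
(0.006, 0.02) 1820 [0.4992 0.122  0.014 ] [0.4762 0.1221] 0.0472
(0.1, 0.14) 296 [0.5015 0.1215 0.1378] [0.4736 0.121 ] 0.0392
(0.14, 0.2) 7633 [0.4868 0.121  0.1627] [0.471  0.1208] 0.0391
matwhite 5859 (0.6486884355545044, 0.19228219985961914) 0.05880222097039223
```

View pics/w6.png

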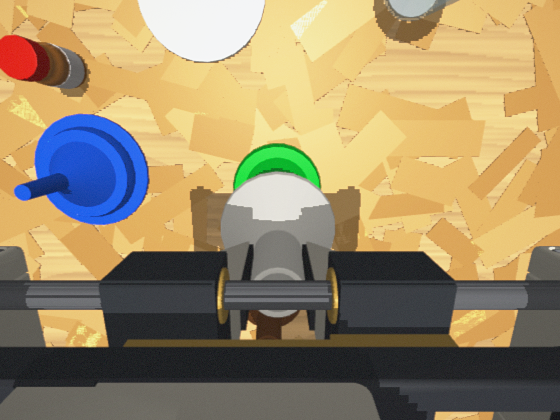

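White is free and upright at (278,215), with green bare below it at (277,165). Moving toward the white mat, then measuring it uncropped.

Emit:
arm_command([
  [20,0,40,-16,0,0,0],
  [20,0,45,-18,0,0,0],
  [20,0,45,-18,0,0,0],
  [20,0,40,-18,0,0,0],
  [20,0,0,0,0,0,0],
])

```text
clock: 20.2
position: [0.6426, 0.1932, 0.3623]
ee_rot: [1.207, 1.212, -1.209]
force: [-0.9, -0.2, -1.7]
width: 0.278
```

Emit:
arm_command([
  [20,0,0,0,0,0,0],
])

```text
clock: 20.32
position: [0.6405, 0.1918, 0.3633]
ee_rot: [1.206, 1.211, -1.211]
force: [-0.0, 0.3, -1.7]
width: 0.286
```

Run:
```python
from h import *
im,P,s=wcloud(); print(s["position"],s["width"]*91.8)
x,y=s["position"][:2]; slices(P,x,y,((.1,.2),))
m=(abs(P[...,2]-.006)<.003)&(im["frame"].min(2)>130)&(np.hypot(P[...,0]-.655,P[...,1]-.192)<.075)
m=cv2.morphologyEx(m.astype(np.uint8),cv2.MORPH_OPEN,np.ones((7,7)))>0
c,r=cv2.minEnclosingCircle(P[m][:,:2].astype(np.float32)); print("matwhite",m.sum(),c,r,P[m].min(0),P[m].max(0))
c=get_image("top"); print([(d["point"],d["p"]) for d in pinpoint("top","mat_white")][:2])
```

```text
[0.64045962 0.19184163 0.36327636] 26.22398422339911
(0.1, 0.2) 8110 [0.6566 0.1911 0.1609] [0.6405 0.1909] 0.0397
matwhite 5730 (0.6566330790519714, 0.19225680828094482) 0.05983591452240944 [0.6349709  0.13329477 0.00362588] [0.71535467 0.25086047 0.00878039]
[([0.6579, 0.192, 0.0037], 0.74)]
```

Emit:
arm_command([
  [20,0,16,-1,0,0,0],
  [20,35,0,0,0,0,0],
  [20,40,0,0,0,0,0],
  [20,30,0,0,0,0,0],
  [20,0,0,0,0,0,0],
])

```text
clock: 21.1
position: [0.6557, 0.1921, 0.2577]
ee_rot: [1.205, 1.211, -1.213]
force: [0.3, 0.1, 0.2]
width: 0.277
```

Emit:
arm_command([
  [20,0,0,0,0,0,0],
  [20,0,0,0,0,0,0],
])

```text
clock: 21.35
position: [0.6575, 0.1932, 0.2617]
ee_rot: [1.211, 1.208, -1.206]
force: [0.5, -0.8, -0.4]
width: 0.279
```

Emit:
arm_command([
  [20,12,0,0,0,0,0],
  [20,9,-1,0,0,0,0],
  [20,4,0,0,0,0,0],
  [20,0,0,0,0,0,0],
  [20,0,0,0,0,0,0],
])

```text
clock: 21.98
position: [0.6562, 0.1929, 0.235]
ee_rot: [1.209, 1.209, -1.208]
force: [-0.3, -0.8, 6.6]
width: 0.28
```

Contact (6.6 N). Release and rise.

Emit:
arm_command([
  [50,0,0,0,0,0,0],
  [50,0,0,0,0,0,0],
  [60,0,0,0,0,0,0],
  [80,-15,0,0,0,0,0],
  [91.8,-50,0,0,0,0,0],
])

```text
clock: 22.6
position: [0.6552, 0.1925, 0.2984]
ee_rot: [1.205, 1.212, -1.213]
force: [1.2, -0.3, 0.1]
width: 0.774
```

Emit:
arm_command([
  [91.8,-50,0,0,0,0,0],
  [91.8,-40,0,0,0,0,0],
  [91.8,0,-46,17,0,0,0],
  [91.8,0,-46,18,0,0,0],
  [91.8,0,0,0,0,0,0],
])

```text
clock: 23.22
position: [0.5611, 0.1567, 0.3908]
ee_rot: [1.207, 1.209, -1.21]
force: [0.3, 0.6, 0.8]
width: 1.0
```

Run:
```python
from h import *
im,P,s=wcloud(); save(im,"w7.png"); print(s["position"])
slices(P,.6566,.1923,((.015,.024),(.06,.08),(.085,.1)))
im=get_image("top");print("green top");slices(cloud(im),.471,.122,((.006,.02),(.04,.08),(.085,.1)))
```

```text
[0.56110756 0.15668149 0.39084269]
(0.015, 0.024) 1112 [0.6554 0.1889 0.0194] [0.6558 0.1917] 0.0382
(0.06, 0.08) 155 [0.6557 0.1912 0.0703] [0.6543 0.1902] 0.0127
(0.085, 0.1) 381 [0.6558 0.1917 0.092 ] [0.6557 0.1919] 0.0126
green top
(0.006, 0.02) 287 [0.4839 0.0939 0.0143] [0.4853 0.104 ] 0.0596
```

View pics/w7.png

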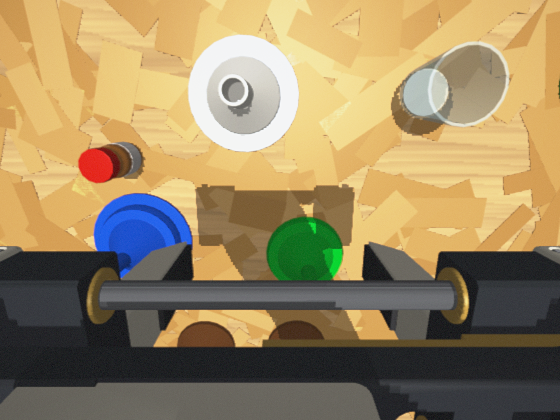

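White sits on its mat at (243,92), within 1 mm. Green is bare at (305,250). Moving over it.

Emit:
arm_command([
  [91.8,0,-45,17,0,0,0],
  [91.8,0,-45,18,0,0,0],
  [91.8,0,0,0,0,0,0],
  [91.8,0,0,0,0,0,0],
])

```text
clock: 23.82
position: [0.4755, 0.1233, 0.3905]
ee_rot: [1.21, 1.209, -1.206]
force: [0.7, 0.1, 0.3]
width: 1.0
```

Run:
```python
from h import *
im,P,s=wcloud(); print(s["position"])
slices(P,.471,.122,((.006,.02),(.04,.08),(.085,.1)))
```

```text
[0.47551808 0.12333604 0.39050913]
(0.006, 0.02) 2965 [0.4767 0.1217 0.0144] [0.4712 0.1216] 0.0477
(0.04, 0.08) 503 [0.4759 0.1215 0.0495] [0.4714 0.1217] 0.0159
(0.085, 0.1) 205 [0.4722 0.1216 0.0942] [0.4714 0.1215] 0.0068
```

Emit:
arm_command([
  [91.8,40,-4,2,0,0,0],
  [70,40,0,0,0,0,0],
  [60,30,0,0,0,0,0],
  [50,0,0,0,0,0,0],
  [50,0,0,0,0,0,0],
])

```text
clock: 24.5
position: [0.4712, 0.1214, 0.2806]
ee_rot: [1.209, 1.21, -1.207]
force: [0.1, 0.1, 0.4]
width: 0.615
```

Emit:
arm_command([
  [50,22,0,0,0,0,0],
  [40,21,0,0,0,0,0],
  [10,0,0,0,0,0,0],
  [10,0,0,0,0,0,0],
  [10,0,0,0,0,0,0],
])

```text
clock: 25.12
position: [0.4707, 0.121, 0.2379]
ee_rot: [1.21, 1.209, -1.207]
force: [0.8, 0.5, -0.4]
width: 0.157
```

Emit:
arm_command([
  [8,0,0,0,0,0,0],
  [8,0,0,0,0,0,0],
  [8,0,0,0,0,0,0],
  [8,0,0,0,0,0,0],
  [8,0,0,0,0,0,0],
])

```text
clock: 25.75
position: [0.4707, 0.121, 0.2378]
ee_rot: [1.21, 1.209, -1.207]
force: [-1.6, 0.3, 7.4]
width: 0.154
```

Emit:
arm_command([
  [8,-20,0,0,0,0,0],
  [8,-30,0,0,0,0,0],
  [8,-45,0,0,0,0,0],
  [8,-45,0,0,0,0,0],
  [8,0,0,0,0,0,0],
])

```text
clock: 26.38
position: [0.471, 0.1213, 0.3803]
ee_rot: [1.213, 1.206, -1.203]
force: [0.6, 0.7, -0.6]
width: 0.152
```

Run:
```python
from h import *
im,P,s=wcloud(); print(s["position"],s["width"]*91.8)
slices(P,*s["position"][:2],((.1,.16),(.16,.2)))
```

```text
[0.47095021 0.12126202 0.38029755] 13.961029737913593
(0.1, 0.16) 5423 [0.4946 0.1208 0.156 ] [0.472  0.1208] 0.048
(0.16, 0.2) 4606 [0.4858 0.1208 0.1738] [0.4733 0.1209] 0.032
```

Emit:
arm_command([
  [8,0,17,30,0,0,0],
  [8,0,24,42,0,0,0],
  [8,0,24,42,0,0,0],
  [8,0,24,42,0,0,0],
  [8,0,24,42,0,0,0],
])

```text
clock: 27.05
position: [0.5835, -0.0785, 0.3751]
ee_rot: [1.207, 1.212, -1.21]
force: [1.0, 0.4, -0.5]
width: 0.152
```

Emit:
arm_command([
  [8,0,24,42,0,0,0],
  [8,0,24,42,0,0,0],
  [8,0,24,30,0,0,0],
  [8,0,8,10,0,0,0],
  [8,0,0,0,0,0,0],
])

```text
clock: 27.68
position: [0.6633, -0.2011, 0.375]
ee_rot: [1.208, 1.212, -1.21]
force: [-0.3, -0.2, -0.7]
width: 0.153
```

Emit:
arm_command([
  [8,0,0,0,0,0,0],
])

```text
clock: 27.8
position: [0.663, -0.1994, 0.3762]
ee_rot: [1.207, 1.212, -1.207]
force: [-0.9, 1.3, -0.4]
width: 0.153
```

Run:
```python
from h import *
im,P,s=wcloud(); save(im,"w8.png"); print(s["position"],s["width"]*91.8,s["ee_rot"])
slices(P,*s["position"][:2],((.1,.16),))
L=im["frame"].astype(int); m=(abs(P[...,2]-.006)<.004)&(L[...,1]>L[...,0]+40)&(L[...,1]>L[...,2]+40)&(np.hypot(P[...,0]-.68,P[...,1]+.206)<.08)
c,r=cv2.minEnclosingCircle(P[m][:,:2].astype(np.float32)); print(m.sum(),c,r)
```

```text
[ 0.66304449 -0.199366    0.37623771] 14.082146592102488 [ 1.20734802  1.21215195 -1.20746285]
(0.1, 0.16) 6296 [ 0.6846 -0.1999  0.1525] [ 0.6627 -0.1999] 0.0479
4252 (0.6810897588729858, -0.20860229432582855) 0.05956888571381569
```

Emit:
arm_command([
  [8,0,18,8,0,0,0],
  [8,40,0,0,0,0,0],
  [8,40,0,0,0,0,0],
  [8,30,0,0,0,0,0],
  [8,0,0,0,0,0,0],
])

```text
clock: 28.48
position: [0.6802, -0.2078, 0.2645]
ee_rot: [1.206, 1.215, -1.21]
force: [0.3, -0.1, 0.0]
width: 0.151
```

Emit:
arm_command([
  [8,0,0,0,0,0,0],
  [8,0,0,0,0,0,0],
])

```text
clock: 28.72
position: [0.6821, -0.2089, 0.2689]
ee_rot: [1.209, 1.207, -1.206]
force: [0.6, 0.4, -0.3]
width: 0.153
```

Emit:
arm_command([
  [8,12,-1,-1,0,0,0],
  [8,9,0,0,0,0,0],
  [8,4,0,0,0,0,0],
  [8,0,0,0,0,0,0],
  [8,0,0,0,0,0,0],
])

```text
clock: 29.35
position: [0.6806, -0.208, 0.2421]
ee_rot: [1.209, 1.209, -1.208]
force: [-1.1, -0.1, 7.0]
width: 0.155
```

Emit:
arm_command([
  [40,0,0,0,0,0,0],
  [40,0,0,0,0,0,0],
  [50,0,0,0,0,0,0],
  [50,-20,0,0,0,0,0],
  [91.8,-50,0,0,0,0,0],
])

```text
clock: 29.98
position: [0.6797, -0.2079, 0.3111]
ee_rot: [1.207, 1.214, -1.211]
force: [0.2, 0.3, 1.5]
width: 0.606
```

Emit:
arm_command([
  [91.8,-50,0,0,0,0,0],
  [91.8,-40,0,0,0,0,0],
  [91.8,0,-50,0,0,0,0],
  [91.8,0,-50,0,0,0,0],
  [91.8,0,0,0,0,0,0],
])

```text
clock: 30.6
position: [0.5771, -0.2087, 0.4034]
ee_rot: [1.208, 1.209, -1.211]
force: [0.4, -1.1, 0.1]
width: 0.999
```

Run:
```python
from h import *
im,P,s=wcloud(); print(s["position"])
slices(P,.681,-.208,((.015,.024),(.05,.08),(.09,.105)))
m=(abs(P[...,2]-.006)<.003)&(np.hypot(P[...,0]-.681,P[...,1]+.208)<.07)
L=im["frame"].astype(int); m&=(L[...,1]>L[...,0]+40)
c,r=cv2.minEnclosingCircle(P[m][:,:2].astype(np.float32)); print("mat",c,r)
a=get_image("scene"); C=cloud(a); save(a,"s9.png")
for n,x,y in(("pink",.461,-.3),("blue",.4886,.3203),("white",.6566,.1923),("green",.681,-.208)):
    print(n); slices(C,x,y,((.08,.11),))
for n in("beaker","vial"): print(n,[(d["point"],d["p"]) for d in pinpoint("scene",n)][:1])
```

```text
[ 0.57711088 -0.20870141  0.40337258]
(0.015, 0.024) 3250 [ 0.6806 -0.2086  0.0204] [ 0.6795 -0.2086] 0.0469
(0.05, 0.08) 301 [ 0.6764 -0.2085  0.0553] [ 0.6794 -0.2083] 0.0134
(0.09, 0.105) 231 [ 0.6793 -0.2087  0.1007] [ 0.6796 -0.2087] 0.0068
mat (0.6799569129943848, -0.208062082529068) 0.059879157692193985
pink
blue
(0.08, 0.11) 45 [0.4928 0.3209 0.0935] [0.4915 0.3232] 0.0093
white
(0.08, 0.11) 79 [0.6595 0.1925 0.0874] [0.6582 0.1943] 0.0145
green
(0.08, 0.11) 58 [ 0.684  -0.2065  0.0942] [ 0.682  -0.2063] 0.0078
beaker [([0.6593, -0.002, -0.0021], 0.88)]
vial [([0.5882, 0.3227, -0.0006], 0.85)]
```

View pics/s9.png

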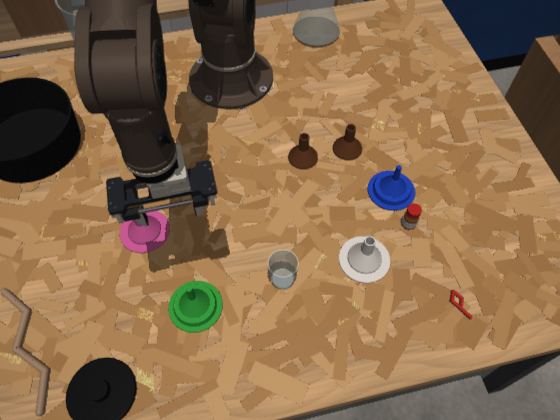

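The scene view shows all four funnels upright on their own mats: pink (145,230), green (196,305), white (366,258), blue (391,188). The beaker, jar and brown funnels are where they were, and the gripper is clear. Handing in.

```bash
python3 -c "
from cell import arm
print(arm.sign_off())"
```

```text
the job is handed in; nothing more can be done
None
```

I took both stacks apart and stood each funnel mouth down on the mat of its own colour, then handed the job in at about 31 s of the 96 s allowed.

- **Placement:** After each release, wrist-camera depth put every funnel within about 1 mm of its mat's centre, upright, with its rim at the height expected of a funnel resting on the mat.
- **Final scene view:** Blue, white and green were confirmed on their mats, to within the scene camera's offset of about 3 mm. The depth check on pink returned no reading because the gripper hid its stem. It showed upright on its mat in the picture, and its own post-release check was good.
- **Bystanders:** The beaker and jar were still within about 3 mm of where they started, which is within measurement noise. The brown look-alikes were not touched.

On the first grasp the arm stood about 4 mm off to the side, which nudged the blue funnel about 2 mm. I re-measured it before picking it up.

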